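Single out the black-lidded sample jar

ROBOT

A 6-joint arm with a two-finger parallel gripper is mounted at the origin on the work surface. World frame = base frame: x ahead of the robot, y to its left, z up, the work surface at z = 0. Lengths are in m, angles in rad, forces in N, time in s.
With the tool pointing down it reaches from about 0.35 to 0.975 m from the base axis. Payload 7.1 kg.
Tool frame: the origin (TCP) lies at the very end of the fingers, on their centre line; the grasp point (between the pads) lies 19 mm behind it; z points along the fingers, y is the line along which they close (so a half turn about z gives the same grasp; the last joint's range is limited). The gripper opens to 88 mm and grips with 3 to 60 N. Pads are 20 mm wide; open, the fingers measure 115 mm over their backs; the gripper's body (75 mm by 178 mm) begins 61 mm behind the grasp point.
Start: joints at [1.31, 0.423, 1.63, -0, 1.089, -0.019], TCP at [0.15, 0.607, 0.223] pointing down, gripper open.
Joint ranges: [-3, 3], [-0.9, 2.11], [0.09, 2.58], [-1.31, 4.45], [0.11, 2.69], [-2.54, 2.54]. Speed limits (rad/s): [2.39, 2.39, 3.01, 3.14, 3.14, 3.14].

INTERFACE

Orientations are given as a unit quaternion [w, x, y, z].
In Python, from station import get_state, get_image, camera_model, ticket, regions_of, mark_of gives the robot as it stands.
- The arm moves only by the tool servo_tool, never from a script. Its arguments are lists of equal length, an entry for each row: "claw": the finger opening in mm, from 0 to 87.8; "dp": the shift along the tool's x, y, z normalised to -1 to 1, where 1 is 10 cm, a list of three; "angular": the turn, a rotation vector about the tool's x, y, z normalised to -1 to 1, where 1 is 90 degrees, a list of three. A call has 1 to 8 rows; each row shifts and turns the commanded pose from where the row before left it, along the tool's axes as they then stand; what a row does not reach is not made up. A row lasts 1/12 s, in which the tool goes at most 41.7 mm and 7.16 degrees, less where a joint would pass 70% of its speed; a pose out of reach is approached as far as the arm can. A call with a number of a shift or a turn outside -1 to 1 is refused whole. A call with a gripper value outside its range is refused whole. The fingers move at their own pace and stop on an object; the grip force is fixed at half the most. Time passes only in rows, so rows that do not move let the fingers close. It gives the time, the measured TCP pose, the force, the opening and the grip force at its end, in the units of the state.
- get_state(): the state, without advancing time (a new reading comes with each control period).
- get_image(name): name is "scene" or "side" or "wrist"; returns the picture (420x560x3 uint8, blue, green, red); there is no depth.
- camera_model(name): a dict with "fov_y" (degrees; the focal length in pixels is half the picture's height over the tangent of half this angle, whatever the lens; pixels are square), "cx", "cy" (the principal point, pixels), "cam_to_world" (4x4, takes a point from camera to world coordinates). Camera axes: x right, y up, looking along -z (the intrinsics and any distortion apply to the point x, -y, -z); pixel columns grow to the right and rows downward; lengths in m; the calibration is good to about 2 mm. A picture is of the moment at which its call begins: read the wrist's pose just before it. camera_model takes no time and is no camera call; for the wrist camera it gives the pose at the moment of the call.
- ticket.hand_in(): hands the job in; it is judged then, once.
Trained networks look in the newest picture that a camera, given by its name, has taken for a name from the list of things; names that differ only in an ending like _2 or _b are one class to them, and where a whole thing is asked for, a point or a joint stands for the part that bears it (a point fixed in the world has none). Each returns a list of dicts, best first, with "confidence" (0 to 1); they miss things now and then, are a little off and sometimes report something else, mostly with a low value. They report only what shows in the picture. A call takes as long as a camera call. They do not tell look-alikes from the thing itself.
- regions_of(name, camera): "pixels" (420x560 bool, what is visible of it).
- mark_of(name, camera): "position" ([x, y, z] in m, in world coordinates, good to about 4 mm: a listed point, or the origin of a listed thing).
The state is a dict: "clock": time; "joint_positions": joint angles; "qd": joint speeds; "tau": joint torques, N m; "ee_pos": TCP position; "eef_rot": TCP orientation; "wrist_force": force on the tool from outside, world axes, zero at the start; "ft_torque": the same for the moment, N m; "finger_gap": finger opening in m; "gripper_force": force on a finger pad.
Only numpy, scipy, OpenCV 4.12 (cv2) and the standard library are available. Lean on these libraries where they do the work, as an engineer would, in place of code of your own. Each camera call takes 0.05 s, during which the arm holds its last target. There are 200 camera calls.

TASK

Three sample jars stand side by side, touching in a straight row on the grey part of the preparation board. Push the jar with the black lid out of the row, sliding it upright along the board without lifting it, until it stands wholly on the board's blue field and well clear of the other two. Leave the two white-lidded jars standing where they are.

Things in the scene. Friction and masses are not known exactly. Their poses are not given: they have to be found in the camera images.
- black_jar: Closed squat round sample jar, amber glass, 50 mm in diameter, 46 mm high with its 13 mm lid, about 90 g, loose, upright on the board. Origin: centre of its underside; z up. BLACK lid: the one to push. It may be the middle or either end jar of the row.
- white_jar_1: Closed squat round sample jar, amber glass, 50 mm in diameter, 46 mm high with its 13 mm lid, about 90 g, loose, upright on the board. Origin: centre of its underside; z up. White lid: stays where it is. The three jars touch in one straight row, centres 50 mm apart; the row runs roughly along the board's y axis (within 15 degrees).
- white_jar_2: Closed squat round sample jar, amber glass, 50 mm in diameter, 46 mm high with its 13 mm lid, about 90 g, loose, upright on the board. Origin: centre of its underside; z up. White lid, same as the other: stays where it is.
- board: Fixed flat rimless board, 300 x 300 x 12 mm thick, on the bench. Origin: centre of its underside (its top is at z = 12 mm); x and y along its sides. Its top is light grey but for a flush blue field from x = -125 to +30 mm and y = -140 to +140 mm in the board's frame (robot's side). The row stands on the grey strip beyond it, at about x = +75 mm, with nothing behind or in front of it.
There are look-alikes about, which are no part of the job. Leave any purple or yellow look-alike of the black_jar alone.

How it is judged:
By the outcome, as a careful person would: the job done as asked, in the order asked, and still so for the second after the job is handed in, with the robot touching nothing.
It also fails if it takes over 35 s, if anything falls off the work surface, if the arm or the gripper's body presses on something with over 40 N, if the wrist force passes 120 N, or if a joint passes its speed limit or range.

## Working session

There is one attempt and no reset: what is moved stays moved. The work goes in short steps, Python scripts to look and compute and a tool call to move; the robot and the scene stay as the last step left them, time stands still between calls to the robot, and variables do not carry over. Pictures are saved under pics/ and viewed, at most 10 in all, crops included, and the job is handed in when it is done.

Besides the shell and the picture viewer there is one more tool, called after "Emit:" by a JSON object that holds its "method" and its "body", one argument or row to a line. servo_tool: Moves the arm, as the interface text tells. Its arguments: {"type":"object","properties":{"claw":{"type":"array","items":{"type":"number"}},"dp":{"type":"array","items":{"type":"array","items":{"type":"number","minimum":-1,"maximum":1}}},"angular":{"type":"array","items":{"type":"array","items":{"type":"number","minimum":-1,"maximum":1}}}},"required":["claw","dp","angular"]}

```bash
mkdir -p pics
python3 - <<'E'
from station import *
import cv2, numpy as np
for c in ("scene","side"):
    cv2.imwrite(f"pics/{c}0.png",get_image(c))
    for n in ("black_jar","white_jar_1","board"):
        for r in mark_of(n,c): print(c,n,np.round(r["position"],3),round(r["confidence"],2))
    m=camera_model(c); print({k:(np.round(v,3).tolist()) for k,v in m.items() if not isinstance(v,str)})
s=get_state(); print(s["clock"],s["ee_pos"],s["eef_rot"],s["finger_gap"])
E
```

```text
scene black_jar [ 0.532 -0.117  0.   ] 0.95
scene black_jar [ 0.628 -0.122  0.001] 0.79
scene black_jar [0.487 0.105 0.002] 0.73
scene black_jar [0.57  0.024 0.011] 0.57
scene white_jar_1 [0.559 0.074 0.013] 0.83
scene board [0.489 0.104 0.001] 0.55
{'fov_y': 51.579, 'cx': 276.251, 'cy': 202.671, 'cam_to_world': [[-0.474, -0.739, 0.478, 0.89], [0.88, -0.4, 0.254, 0.187], [0.003, 0.541, 0.841, 0.607], [0.0, 0.0, 0.0, 1.0]]}
side black_jar [ 0.631 -0.121  0.002] 0.9
side black_jar [0.571 0.023 0.013] 0.7
side black_jar [ 0.53  -0.122 -0.002] 0.58
side white_jar_1 [0.549 0.119 0.008] 0.9
side white_jar_1 [0.553 0.074 0.016] 0.82
side board [ 0.489  0.102 -0.002] 0.56
{'fov_y': 48.217, 'cx': 279.278, 'cy': 212.168, 'cam_to_world': [[0.713, 0.508, -0.483, 0.27], [-0.701, 0.514, -0.495, -0.288], [-0.003, 0.692, 0.722, 0.51], [0.0, 0.0, 0.0, 1.0]]}
0.4 [0.14959997 0.60672526 0.22254178] [-1.03324401e-05  1.20582326e-01  9.92703321e-01 -1.37772064e-04] 0.08792675086572804
```

View pics/scene0.png

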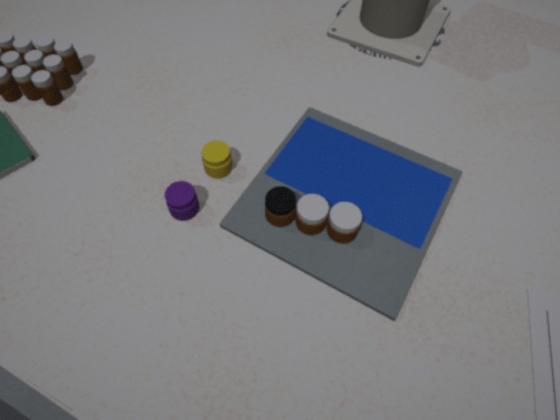

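View pics/side0.png

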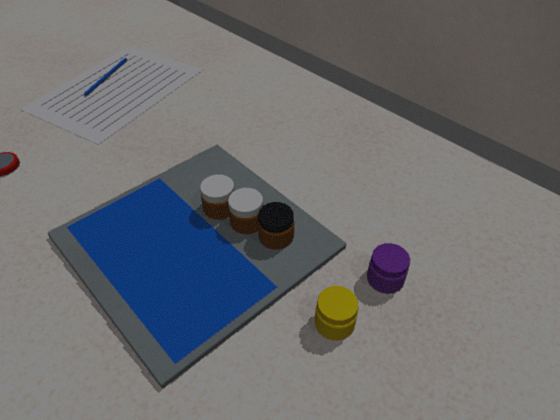

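The scene view shows the black-lidded jar at the end of the row at (281,205), with whites at (312,213) and (345,221). The purple (181,200) and yellow (217,158) jars are off the board. The side view agrees: black at (276,225), whites at (246,210) and (217,196). Only the jar at scene (281,205) has a black lid, so it is the one meant. Next I'll measure the blue field and lids and make the confirming crop.

```bash
cat > h.py <<'E'
from station import *
import cv2, numpy as np
def ray(c,uv,z):
    m=camera_model(c); f=210/np.tan(np.radians(m["fov_y"])/2)
    K=np.array([[f,0,m["cx"]],[0,f,m["cy"]],[0,0,1]])
    d=next((np.array(v,float) for k,v in m.items() if "dist" in k.lower() and not isinstance(v,str)),None)
    p=cv2.undistortPoints(np.float64(uv).reshape(-1,1,2),K,d).reshape(-1,2)
    T=np.array(m["cam_to_world"]); r=np.c_[p[:,0],-p[:,1],-np.ones(len(p))]@T[:3,:3].T
    return T[:3,3]+r*((z-T[2,3])/r[:,2])[:,None]
def blue(c,im):
    h=cv2.cvtColor(im,cv2.COLOR_BGR2HSV)
    m=cv2.inRange(h,(105,150,60),(125,255,255))
    cs=max(cv2.findContours(m,0,1)[0],key=cv2.contourArea)
    return ray(c,cs[:,0,:],.012)[:,:2]
def lids(c,im,mode):
    h=cv2.cvtColor(im,cv2.COLOR_BGR2HSV)
    m=cv2.inRange(h,(0,0,150),(180,60,255)) if mode=="w" else cv2.inRange(h,(0,0,0),(180,255,45))
    return m
E
python3 - <<'E'
from h import *
for c in ("scene","side"):
    print({k:v for k,v in camera_model(c).items() if k not in("fov_y","cx","cy","cam_to_world")})
    im=get_image(c); q=blue(c,im)
    r=cv2.minAreaRect(np.float32(q*1000)); print(c,"blue rect",r, np.round(cv2.boxPoints(r)).tolist())
    for n in ("black_jar","white_jar_1"):
        for g in regions_of(n,c):
            v,u=np.nonzero(g["pixels"]); print(n,round(g["confidence"],2),u.mean().round(),v.mean().round(),np.round(mark_of(n,c)[0]["position"],3) if 0 else "")
    if c=="scene":cv2.imwrite("pics/crop.png",cv2.resize(im[170:260,240:390],None,fx=5,fy=5,interpolation=cv2.INTER_CUBIC))
    else: cv2.imwrite("pics/crop2.png",cv2.resize(im[160:260,180:320],None,fx=5,fy=5,interpolation=cv2.INTER_CUBIC))
E
```

```text
{}
scene blue rect ((438.4469299316406, 102.57929992675781), (278.91778564453125, 153.53167724609375), 87.42095184326172) [[355.0, -33.0], [509.0, -40.0], [521.0, 238.0], [368.0, 245.0]]
black_jar 0.84 280.0 206.0 
black_jar 0.66 217.0 158.0 
black_jar 0.62 182.0 200.0 
white_jar_1 0.62 312.0 214.0 
{}
side blue rect ((437.68487548828125, 104.76809692382812), (279.9195556640625, 154.64247131347656), 87.53897094726562) [[354.0, -32.0], [509.0, -38.0], [521.0, 241.0], [366.0, 248.0]]
black_jar 0.89 388.0 268.0 
black_jar 0.64 276.0 226.0 
black_jar 0.57 336.0 313.0 
white_jar_1 0.86 216.0 196.0 
white_jar_1 0.86 245.0 209.0
```

View pics/crop.png

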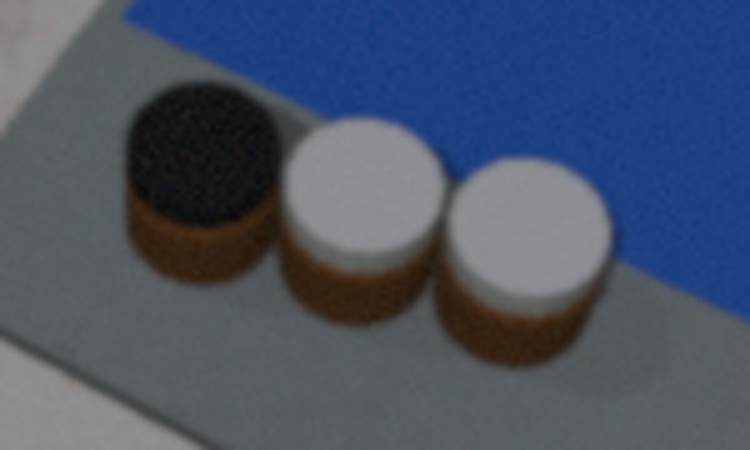

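View pics/crop2.png

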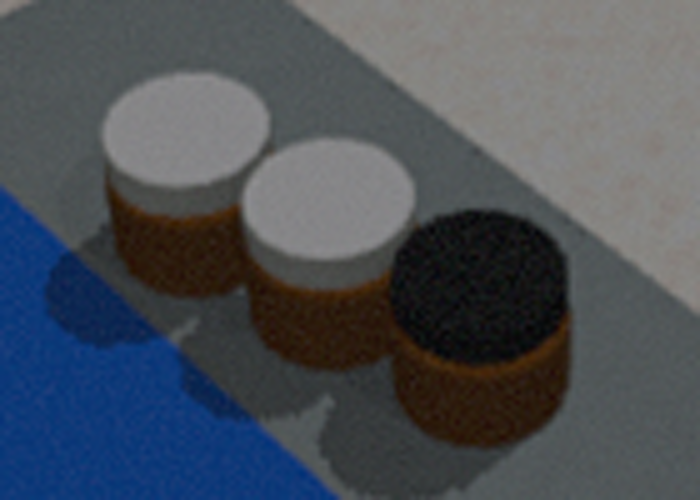

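The crops confirm it. The black lid is at about (281,200) in scene and (276,215) in side, at the end of the row touching the middle white jar. Now lid-centre positions and the push direction.

Run:
```python
from h import *
o={"scene":(240,170,[(204,148),(366,187),(529,229)]),"side":(180,160,[(478,274),(329,200),(186,130)])}
P=[]
for c,(a,b,l) in o.items():
    p=ray(c,np.array(l)/5+[a-.4,b-.4],.058)[:,:2]; P.append(p); print(c,np.round(p*1000).tolist())
p=np.mean(P,0); d=p[2]-p[0]; print("spacing",np.linalg.norm(d)/2,"row dir",np.round(d/np.linalg.norm(d),3))
th=np.radians(-2.5); R=np.array([[np.cos(th),-np.sin(th)],[np.sin(th),np.cos(th)]])
bc=np.array([.438,.1036])+R@[.0475,0]; print("board",bc,"jars in board mm",np.round((p-bc)@R*1000))
```

```text
scene [[570.0, 23.0], [559.0, 72.0], [549.0, 121.0]]
side [[566.0, 23.0], [556.0, 72.0], [546.0, 121.0]]
spacing 0.050026491271412364 row dir [-0.2   0.98]
board [0.48545479 0.10152808] jars in board mm [[ 86. -75.]
 [ 73. -26.]
 [ 61.  22.]]
```

Emit:
{"method": "servo_tool", "body": {
  "claw": [87, 87, 87, 87, 87, 87, 87, 87],
  "dp": [
    [-0.23, -0.195, 0],
    [-0.23, -0.195, 0],
    [-0.23, -0.195, 0],
    [-0.23, -0.195, 0],
    [-0.23, -0.195, 0],
    [-0.23, -0.195, 0],
    [-0.23, -0.195, 0],
    [-0.23, -0.195, 0]
  ],
  "angular": [
    [0, 0, 0],
    [0, 0, 0],
    [0, 0, 0],
    [0, 0, 0],
    [0, 0, 0],
    [0, 0, 0],
    [0, 0, 0],
    [0, 0, 0]
  ]
}}

```text
clock: 1.37
ee_pos: [0.2916, 0.4101, 0.2229]
eef_rot: [0.0, 0.121, 0.993, 0.0]
wrist_force: [-0.5, -0.1, 0.9]
finger_gap: 0.0873
gripper_force: 0.0
```

Emit:
{"method": "servo_tool", "body": {
  "claw": [87, 87, 87, 87, 87, 87, 87, 87],
  "dp": [
    [-0.23, -0.195, 0],
    [-0.23, -0.195, 0],
    [-0.23, -0.195, 0],
    [-0.23, -0.195, 0],
    [-0.23, -0.195, 0],
    [-0.23, -0.195, 0],
    [-0.23, -0.195, 0],
    [-0.23, -0.195, 0]
  ],
  "angular": [
    [0, 0, 0],
    [0, 0, 0],
    [0, 0, 0],
    [0, 0, 0],
    [0, 0, 0],
    [0, 0, 0],
    [0, 0, 0],
    [0, 0, 0]
  ]
}}

```text
clock: 2.03
ee_pos: [0.433, 0.2145, 0.2229]
eef_rot: [0.0, 0.121, 0.993, 0.0]
wrist_force: [0.8, 1.0, 0.1]
finger_gap: 0.0872
gripper_force: 0.0
```

Emit:
{"method": "servo_tool", "body": {
  "claw": [87, 87, 87, 87, 87, 87, 87, 87],
  "dp": [
    [-0.23, -0.195, 0],
    [-0.23, -0.195, 0],
    [-0.23, -0.195, 0],
    [-0.23, -0.195, 0],
    [-0.23, -0.195, 0],
    [-0.23, -0.195, 0],
    [-0.23, -0.195, 0],
    [-0.1, -0.1, 0]
  ],
  "angular": [
    [0, 0, 0],
    [0, 0, 0],
    [0, 0, 0],
    [0, 0, 0],
    [0, 0, 0],
    [0, 0, 0],
    [0, 0, 0],
    [0, 0, 0]
  ]
}}

```text
clock: 2.7
ee_pos: [0.5651, 0.0301, 0.2229]
eef_rot: [0.001, 0.121, 0.993, -0.0]
wrist_force: [-0.1, -0.6, 0.5]
finger_gap: 0.0872
gripper_force: 0.0
```

Emit:
{"method": "servo_tool", "body": {
  "claw": [87, 87, 87, 87, 87, 87, 87, 87],
  "dp": [
    [0, 0, 0],
    [0, 0, 0],
    [0, 0, 0],
    [0, 0, 0],
    [0, 0, 0],
    [0, 0, 0],
    [0, 0, 0],
    [0, 0, 0]
  ],
  "angular": [
    [0, 0, 0.075],
    [0, 0, 0.075],
    [0, 0, 0.075],
    [0, 0, 0.075],
    [0, 0, 0.075],
    [0, 0, 0.075],
    [0, 0, 0.075],
    [0, 0, 0.075]
  ]
}}

```text
clock: 3.37
ee_pos: [0.5628, 0.033, 0.2227]
eef_rot: [-0.0, 0.56, 0.828, -0.0]
wrist_force: [0.7, -0.8, 0.1]
finger_gap: 0.0869
gripper_force: 0.0
```

Emit:
{"method": "servo_tool", "body": {
  "claw": [87, 87, 87, 87],
  "dp": [
    [0, 0, 0],
    [0, 0, 0],
    [0, 0, 0],
    [0, 0, 0]
  ],
  "angular": [
    [0, 0, 0.075],
    [0, 0, 0.004],
    [0, 0, 0],
    [0, 0, 0]
  ]
}}

```text
clock: 3.7
ee_pos: [0.563, 0.0328, 0.2227]
eef_rot: [-0.0, 0.607, 0.795, -0.0]
wrist_force: [-0.1, -0.5, -0.4]
finger_gap: 0.087
gripper_force: 0.0
```

Emit:
{"method": "servo_tool", "body": {
  "claw": [87, 87, 87],
  "dp": [
    [-0.11, 0.02, 0.2],
    [0, 0, 0.2],
    [0, 0, 0]
  ],
  "angular": [
    [0, 0, 0],
    [0, 0, 0],
    [0, 0, 0]
  ]
}}

```text
clock: 3.95
ee_pos: [0.5658, 0.0222, 0.1796]
eef_rot: [-0.002, 0.608, 0.794, -0.002]
wrist_force: [-0.8, 0.9, -0.0]
finger_gap: 0.087
gripper_force: 0.0
```

Run:
```python
from h import *
m=camera_model("wrist"); im=get_image("wrist"); cv2.imwrite("pics/w1.png",im)
s=get_state(); print(s["ee_pos"],np.round(m["cam_to_world"],3).tolist())
for n in ("black_jar","white_jar_1"):
    for r in mark_of(n,"wrist"): print(n,np.round(r["position"],3),round(r["confidence"],2))
```

```text
[0.5664455  0.02241611 0.18108401] [[0.965, -0.255, -0.058, 0.55], [0.261, 0.937, 0.232, 0.085], [-0.005, -0.239, 0.971, 0.341], [0.0, 0.0, 0.0, 1.0]]
black_jar [0.57  0.021 0.013] 0.72
black_jar [ 0.531 -0.121 -0.003] 0.63
white_jar_1 [0.556 0.072 0.007] 0.79
white_jar_1 [0.55  0.121 0.01 ] 0.56
```

View pics/w1.png

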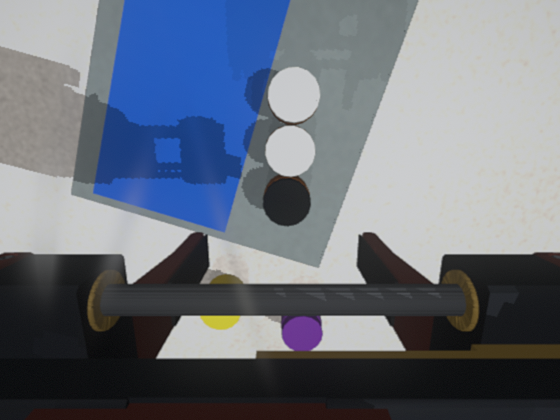

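The wrist view shows the black lid at (287,200), in line with and midway between the fingers, and the white lids at (290,150) and (293,95) out to one side. The positions agree within 3 mm, so I'll lower the fingers on the jar's near and far sides.

Emit:
{"method": "servo_tool", "body": {
  "claw": [87, 87, 87, 87, 87, 87, 87, 87],
  "dp": [
    [0, 0.02, 0.25],
    [0, 0, 0.25],
    [0, 0, 0.25],
    [0, 0, 0.2],
    [0, 0, 0.2],
    [0, 0, 0.2],
    [0, 0, 0.2],
    [0, 0, 0]
  ],
  "angular": [
    [0, 0, 0],
    [0, 0, 0],
    [0, 0, 0],
    [0, 0, 0],
    [0, 0, 0],
    [0, 0, 0],
    [0, 0, 0],
    [0, 0, 0]
  ]
}}

```text
clock: 4.77
ee_pos: [0.5686, 0.0232, 0.0257]
eef_rot: [-0.001, 0.608, 0.794, -0.001]
wrist_force: [-0.8, -1.5, 0.0]
finger_gap: 0.0871
gripper_force: 0.0
```

Emit:
{"method": "servo_tool", "body": {
  "claw": [87, 87, 87, 87, 87, 87, 87, 87],
  "dp": [
    [0, -0.06, 0],
    [0, -0.06, 0],
    [0, -0.04, 0],
    [0, -0.04, 0],
    [0, -0.04, 0],
    [0, -0.05, 0],
    [0, -0.05, 0],
    [0, -0.06, 0]
  ],
  "angular": [
    [0, 0, 0],
    [0, 0, 0],
    [0, 0, 0],
    [0, 0, 0],
    [0, 0, 0],
    [0, 0, 0],
    [0, 0, 0],
    [0, 0, 0]
  ]
}}

```text
clock: 5.43
ee_pos: [0.5312, 0.0125, 0.028]
eef_rot: [0.0, 0.608, 0.794, 0.0]
wrist_force: [1.1, 0.8, 0.8]
finger_gap: 0.0873
gripper_force: 0.4
```

Run:
```python
from h import *
cv2.imwrite("pics/side1.png",get_image("side")[100:300,120:420].repeat(2,0).repeat(2,1))
for c in ("side","wrist"):
  if c=="wrist": get_image(c)
  for n in ("black_jar","white_jar_1"):
    for r in mark_of(n,c): print(c,n,np.round(r["position"],3),round(r["confidence"],2))
```

```text
side black_jar [0.554 0.016 0.014] 0.98
side black_jar [ 0.531 -0.123  0.001] 0.9
side black_jar [ 0.628 -0.121  0.002] 0.79
side white_jar_1 [0.549 0.124 0.013] 0.8
side white_jar_1 [0.553 0.074 0.015] 0.37
wrist black_jar [0.547 0.017 0.016] 0.75
wrist black_jar [0.549 0.12  0.01 ] 0.5
wrist white_jar_1 [0.556 0.072 0.007] 0.67
wrist white_jar_1 [0.552 0.122 0.009] 0.63
```

View pics/side1.png

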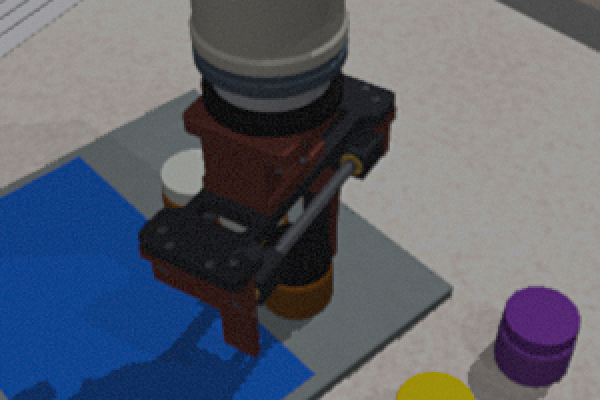

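The view shows the jar upright at about (295,290) in the crop, against the far finger and separating from the row. The white jars' readings are unchanged. I'll continue.

Emit:
{"method": "servo_tool", "body": {
  "claw": [87, 87, 87, 87, 87, 87, 87, 87],
  "dp": [
    [0, -0.06, 0],
    [0, -0.06, 0],
    [0, -0.06, 0],
    [0, -0.06, 0],
    [0, -0.06, 0],
    [0, -0.06, 0],
    [0, -0.06, 0],
    [0, -0.06, 0]
  ],
  "angular": [
    [0, 0, 0],
    [0, 0, 0],
    [0, 0, 0],
    [0, 0, 0],
    [0, 0, 0],
    [0, 0, 0],
    [0, 0, 0],
    [0, 0, 0]
  ]
}}

```text
clock: 6.4
ee_pos: [0.4841, -0.0, 0.0277]
eef_rot: [-0.0, 0.609, 0.794, -0.0]
wrist_force: [0.1, -0.0, 0.6]
finger_gap: 0.0867
gripper_force: 0.2
```

Emit:
{"method": "servo_tool", "body": {
  "claw": [87, 87, 87, 87, 87, 87, 87, 87],
  "dp": [
    [0, -0.06, 0],
    [0, -0.06, 0],
    [0, -0.06, 0],
    [0, -0.06, 0],
    [0, -0.05, 0],
    [0, -0.04, 0],
    [0, -0.02, 0],
    [0, 0, 0]
  ],
  "angular": [
    [0, 0, 0],
    [0, 0, 0],
    [0, 0, 0],
    [0, 0, 0],
    [0, 0, 0],
    [0, 0, 0],
    [0, 0, 0],
    [0, 0, 0]
  ]
}}

```text
clock: 7.07
ee_pos: [0.4505, -0.009, 0.0277]
eef_rot: [-0.0, 0.609, 0.793, -0.0]
wrist_force: [-0.4, -0.8, -0.6]
finger_gap: 0.0872
gripper_force: 0.0
```

Run:
```python
from h import *
for c in ("scene","side","wrist"):
  get_image(c)
  for n in ("black_jar","white_jar_1"):
    for r in mark_of(n,c): print(c,n,np.round(r["position"],3),round(r["confidence"],2))
```

```text
scene black_jar [ 0.625 -0.12  -0.002] 0.88
scene black_jar [ 0.532 -0.118  0.   ] 0.82
scene black_jar [ 0.469 -0.004  0.013] 0.52
scene white_jar_1 [0.558 0.075 0.013] 0.95
scene white_jar_1 [0.551 0.124 0.011] 0.57
side black_jar [ 0.529 -0.124 -0.002] 0.95
side black_jar [ 0.472 -0.007  0.013] 0.57
side black_jar [ 0.63  -0.122  0.002] 0.55
wrist black_jar [ 0.468 -0.006  0.018] 0.6
wrist white_jar_1 [0.553 0.119 0.01 ] 0.95
wrist white_jar_1 [0.556 0.077 0.007] 0.74
```

Emit:
{"method": "servo_tool", "body": {
  "claw": [87, 87, 87, 87, 87, 87, 87, 87],
  "dp": [
    [0, 0.05, 0],
    [0, 0.06, 0],
    [0, 0.05, 0],
    [0, 0, 0],
    [0, 0, -0.2],
    [0, 0, -0.25],
    [0, 0, -0.25],
    [0, 0, -0.25]
  ],
  "angular": [
    [0, 0, 0],
    [0, 0, 0],
    [0, 0, 0],
    [0, 0, 0],
    [0, 0, 0],
    [0, 0, 0],
    [0, 0, 0],
    [0, 0, 0]
  ]
}}

```text
clock: 8.18
ee_pos: [0.4662, -0.0047, 0.1235]
eef_rot: [-0.0, 0.608, 0.794, -0.0]
wrist_force: [0.1, 0.3, -0.5]
finger_gap: 0.0867
gripper_force: 0.0
```

Emit:
{"method": "servo_tool", "body": {
  "claw": [87, 87, 87, 87, 87, 87, 87, 87],
  "dp": [
    [0, 0, -0.25],
    [0, 0, -0.25],
    [0, 0, -0.25],
    [0, 0, -0.25],
    [0, 0, -0.2],
    [0, 0, 0],
    [0, 0, 0],
    [0, 0, 0]
  ],
  "angular": [
    [0, 0, 0],
    [0, 0, 0],
    [0, 0, 0],
    [0, 0, 0],
    [0, 0, 0],
    [0, 0, 0],
    [0, 0, 0],
    [0, 0, 0]
  ]
}}

```text
clock: 8.85
ee_pos: [0.4659, -0.0047, 0.2418]
eef_rot: [-0.0, 0.608, 0.794, -0.0]
wrist_force: [0.2, 0.4, 0.7]
finger_gap: 0.0869
gripper_force: 0.0
```

Run:
```python
from h import *
for c in ("wrist","scene"):
  im=get_image(c)
  for n in ("black_jar","white_jar_1"):
    for r in mark_of(n,c): print(c,n,np.round(r["position"],3),round(r["confidence"],2))
cv2.imwrite("pics/end.png",im)
```

```text
wrist black_jar [ 0.468 -0.004  0.015] 0.91
wrist black_jar [ 0.532 -0.12  -0.002] 0.89
wrist black_jar [ 0.627 -0.125 -0.001] 0.47
wrist white_jar_1 [0.548 0.12  0.012] 0.78
wrist white_jar_1 [0.554 0.074 0.008] 0.69
scene black_jar [ 0.468 -0.006  0.011] 0.87
scene black_jar [ 0.626 -0.12   0.   ] 0.73
scene black_jar [0.559 0.072 0.012] 0.69
scene black_jar [ 0.533 -0.119 -0.   ] 0.68
scene black_jar [0.489 0.104 0.001] 0.33
scene white_jar_1 [0.556 0.072 0.011] 0.68
scene white_jar_1 [0.549 0.12  0.011] 0.56
```

View pics/end.png

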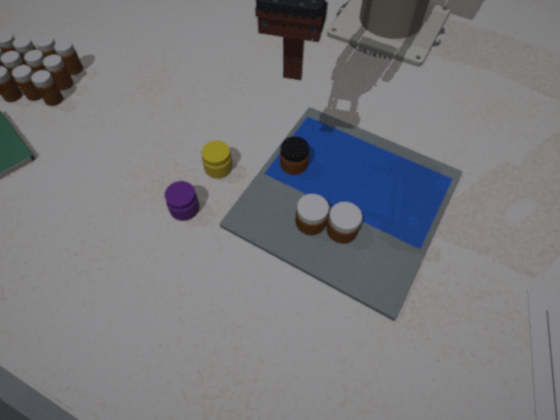

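The final view shows the black jar upright on the blue field at (295,156), with its base about 8 mm inside the side edge. The white jars are still at (312,213) and (345,221), and the gripper is clear of everything. I'll hand it in.

```bash
python3 -c "
from station import ticket
print(ticket.hand_in())"
```

```text
the job is handed in; nothing more can be done
None
```

I pushed the black-lidded jar out of the row onto the blue field, where it stands upright about 8 mm inside the field's nearest edge and well clear of the others; the two white-lidded jars still measure where they started, and the job is handed in (no verdict was returned).

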